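# Fish the dropped step-height standard out from under the instrument shelf

### The arm

A 6-joint arm with a two-finger parallel gripper is mounted at the origin on the work surface. World frame = base frame: x ahead of the robot, y to its left, z up, the work surface at z = 0. Lengths are in m, angles in rad, forces in N, time in s.
With the tool pointing down it reaches from about 0.275 to 0.85 m from the base axis. Payload 5.2 kg.
Tool frame: the origin (TCP) lies between the finger pads; the fingertips stand 22 mm ahead of it and the grasp point (between the pads) lies 3 mm ahead of it (r.tip_reach is the distance from the TCP to the fingertips, in m); x points along the fingers, z is the direction in which the jaws open and shut, and the axes are right-handed (so a half turn about x gives the same grasp; the last joint's range is limited). The gripper opens to 85 mm and grips with 20 to 120 N. Pads are 22 mm wide; open, the fingers measure 114 mm over their backs; the gripper's body (76 mm by 85 mm) begins 54 mm behind the grasp point. The pads swing forward as they close: fully open they stand 13 mm farther back than shut.
Start: joints at [-1.478, 0.259, 1.535, -0, 1.348, -0.203], TCP at [0.16, -0.526, 0.253] pointing down, gripper open.
Joint ranges: [-3.14, 3.14], [-0.91, 2.08], [0.19, 2.58], [-1.22, 4.36], [0.22, 2.71], [-3.12, 3.12]. Speed limits (rad/s): [2.57, 2.57, 3.14, 3.14, 3.14, 3.14].

### API

Orientations are given as a unit quaternion [x, y, z, w].
In Python, from bench import r, read_camera, camera_model gives the robot as it stands.
- The arm moves only by the tool servo_tool, never from a script. Its argument "plan" is a list of rows, each a list of 3 entries, a list of its own where there are three numbers: the shift along the tool's x, y, z in mm, then the turn, a rotation vector about the tool's x, y, z in degrees, then the finger opening in mm, from 0 to 85.4. In form: [[[dx, dy, dz], [ax, ay, az], jaw], ...]. A call has 1 to 12 rows; each row shifts and turns the commanded pose from where the row before left it, along the tool's axes as they then stand; what a row does not reach is not made up. A row lasts 1/10 s, in which the tool goes at most 50 mm and 8.59 degrees, less where a joint would pass 70% of its speed; a pose out of reach is approached as far as the arm can. A call is refused whole if a number of a shift passes 50 or a number of a turn 8.59, either way. A call with a gripper value outside its range is refused whole. The fingers move at their own pace and stop on an object; "squeeze" is the grip in N (left out, the last holds). Time passes only in rows, so rows that do not move let the fingers close. It gives the time, the measured TCP pose, the force and the opening at its end, in the units of the state.
- r.observe(): the state, without advancing time (a new reading comes with each control period).
- read_camera(name): name is "scene" or "top" or "wrist"; returns the picture (480x640x3 uint8, red, green, blue); there is no depth.
- camera_model(name): a dict with "fov_y" (degrees; the focal length in pixels is half the picture's height over the tangent of half this angle, whatever the lens; pixels are square), "cx", "cy" (the principal point, pixels), "k1" (the pictures are not rectified: a ray, as slopes to the right and down, at radius r is drawn at 1 + k1 r^2 times it, then the intrinsics apply), "position" and "orientation" of the camera in the world. Camera axes: x right, y up, looking along -z (the intrinsics and any distortion apply to the point x, -y, -z); pixel columns grow to the right and rows downward; lengths in m; the calibration is good to about 2 mm. A picture is of the moment at which its call begins: read the wrist's pose just before it. camera_model takes no time and is no camera call; for the wrist camera it gives the pose at the moment of the call.
- r.close_job(): hands the job in, once; it reports no verdict.
The state is a dict: "time_s": time; "q": joint angles; "qd": joint speeds; "joint_torque": joint torques, N m; "ee_pos": TCP position; "orientation": TCP orientation; "wrist_force": force on the tool from outside, world axes, zero at the start; "ft_torque": the same for the moment, N m; "finger_gap": opening from 0.0 (shut) to 1.0 (fully open).
Only numpy, scipy, OpenCV 4.12 (cv2) and the standard library are available. Lean on these libraries where they do the work, as an engineer would, in place of code of your own. Each camera call takes 0.05 s, during which the arm holds its last target. There are 200 camera calls.

### The job

The brass and steel step-height standard has slid under the low grey instrument shelf: lift the orange hook probe out of its rack, lay it down flat on the bench and let go, then take it again across its shaft so that it stays flat, and sweep it under the shelf until it meets the standard and drag the standard completely out from under the shelf. Then leave the probe lying flat on the open bench, clear of the shelf, and lay the standard flat in the white tray. Do not touch the standard with the fingers while it is under the shelf, and do not shift or knock over the objectives, the bottle, the wooden case or the screwdriver.

Things in the scene. Friction and masses are not known exactly. Their poses are not given: they have to be found in the camera images.
- shelf: low fixed grey shelf, 420 wide (y), 170 mm deep (x); full-depth side walls 20 mm thick; the gap under it is 32 mm high, 380 mm wide, open front and back; board top 46 mm up. Equipment stands on it at x over 90 mm, up to 106 mm above the bench. Origin: middle of the front edge (nearest the robot) at bench height; x points in under the shelf, y left. Within 0.1 rad of square to the robot.
- rack: fixed black probe rack: base plate 160 x 60 x 6 mm, two pairs of cheeks at x = -65 and +65 mm (12 mm long), 26 mm high, leaving a 13 mm slot along x; free for fingers between the pairs. Origin: middle of its underside, on the bench. Rack and tray may change sides, one left and one right.
- probe_mid (a point): middle of the shaft of the orange L-shaped probe (10 mm plate, 100 g): shaft 200 mm long (x), 28 wide (z), 10 thick (y); hook at the +x end. Starts on its long edge in the rack, z up, hook up, lower edge 6 mm above the bench. Set on edge on the bench it stands alone; a light sideways push near the top makes it fall flat, hook pointing the way it fell. Flat: y vertical, this point 5 mm up.
- probe_hook (a point): middle of the arm of the probe's hook, 94 mm along x and 34 mm along z from probe_mid, same axes. The arm is 12 mm wide (x 88 to 100 mm from probe_mid) and stands 40 mm out from the shaft's edge in +z. On edge the probe is too tall for the gap under the shelf; flat it is 10 mm high.
- standard_mid (a point): centre, 10 mm above the underside, of the step standard: brass bar 70 mm long (x), 34 wide (y), 14 tall, a 6 mm higher steel step 36 mm long on its middle (20 mm in all); 0.32 to 0.52 kg. Starts flat under the shelf, hidden from above, centre 45 to 75 mm in from the front edge and at most 70 mm left or right of the shelf's middle, length within 0.6 rad of the shelf's x.
- tray: fixed open white tray, outside 150 (x) x 120 (y) x 22 mm tall, walls and floor 4 mm. Origin: middle of its underside on the bench.
- objective_a: a standing microscope objective, bright steel, 42 mm across, 72 mm tall; a bystander, leave alone; origin in the middle of its underside
- objective_b: a second standing microscope objective, bright steel, 42 mm across, 72 mm tall; a bystander, leave alone; origin in the middle of its underside
- cleaner: a clear bottle with a blue cap, 52 mm across, 140 mm tall; a bystander, leave alone; origin in the middle of its underside
- case: a closed wooden gauge case, 90 x 70 x 35 mm tall; a bystander, leave alone; origin in the middle of its underside
- driver: a screwdriver 160 mm long lying on the bench; a bystander, leave alone; origin at the middle of its underside
Mind the look-alikes: they are no part of the job. There is more than one size of the part that bears probe_mid; the job needs the larger.

How it is judged:
On the way, in this order (a step that is already met when the one before it is completed fails the run):
1. the probe, out of the rack, lies flat on the bench and has been let go ((angle between probe_mid's own y axis and vertical below 0.2 rad or angle between probe_mid's own y axis and vertical above 2.94 rad) and height (world z) of probe_mid below 0.012 m and height (world z) of probe_hook below 0.014 m and contact force between the fingers and probe below 0.1 N), for 0.2 s.
2. the probe, held again by the fingers, is flat with its hook under the shelf ((angle between probe_mid's own y axis and vertical below 0.2 rad or angle between probe_mid's own y axis and vertical above 2.94 rad) and contact force between the fingers and probe above 0.5 N and x of probe_hook in the frame of shelf between 0.03 and 0.17 m and y of probe_hook in the frame of shelf between -0.19 and 0.19 m and height (world z) of probe_hook below 0.032 m), for 0.1 s.
3. the standard lies on the bench completely out in front of the shelf, not touched by the fingers (x of standard_mid in the frame of shelf below -0.038 m and height (world z) of standard_mid below 0.0135 m and contact force between the fingers and standard below 0.1 N), for 0.1 s.
At the end, for the whole second after the job is handed in: the standard lies flat (within 0.12 rad), step up, on the tray's floor, its centre 11 to 17 mm above the bench; the probe lies flat on the bench (within 0.2 rad, middle under 12 mm and hook under 14 mm high), middle and hook in front of the shelf's front edge; both released, at rest (all of step 1 and x of standard_mid in the frame of tray between -0.062 and 0.062 m and y of standard_mid in the frame of tray between -0.047 and 0.047 m and height (world z) of standard_mid between 0.011 and 0.017 m and angle between standard_mid's own z axis and vertical below 0.12 rad and linear speed of each of standard, probe below 0.02 m/s and contact force between the fingers and standard below 0.1 N and x of each of probe_hook, probe_mid in the frame of shelf below 0 m); the robot touches nothing.
It fails at once if the fingers touch the standard while it is under the shelf ((x of standard_mid in the frame of shelf between 0 and 0.17 m and y of standard_mid in the frame of shelf between -0.19 and 0.19 m and height (world z) of standard_mid below 0.032 m) and contact force between the fingers and standard above 0.3 N).
It fails at once if an objective, the bottle, the wooden case or the screwdriver is shifted more than 25 mm (distance of any of objective_a, objective_b, cleaner, case, driver from where it was at the start of the episode above 0.025 m).
It fails at once if an objective, the bottle or the wooden case is knocked over (angle between any of objective_a, objective_b, cleaner, case's own z axis and vertical above 0.5 rad).
It also fails if it takes over 69 s, if anything falls off the work surface, if the arm or the gripper's body presses on something with over 40 N, if the wrist force passes 120 N, or if a joint passes its speed limit or range.

## Working session

There is one attempt and no reset: what is moved stays moved. The work goes in short steps, Python scripts to look and compute and a tool call to move; the robot and the scene stay as the last step left them, time stands still between calls to the robot, and variables do not carry over. Pictures are saved under pics/ and viewed, about 8 in all and at most 12, crops included, and the job is handed in when it is done.

Besides the shell and the picture viewer there is one more tool, called as a command line: name --argument value ..., lists and objects as JSON in quotes. servo_tool: Moves the arm, as the interface text tells. Its arguments: {"type":"object","properties":{"plan":{"type":"array"},"squeeze":{"type":"number"}},"required":["plan"]}

```bash
ls; mkdir -p pics; cat > h.py <<'E'
import numpy as np,cv2
from scipy.spatial.transform import Rotation as R
from bench import r,read_camera,camera_model
def K(m):
    f=240/np.tan(np.radians(m["fov_y"])/2); return f,m["cx"],m["cy"],m["k1"]
def ray(m,u,v):
    f,cx,cy,k=K(m); d=np.array([(u-cx)/f,(v-cy)/f]); rd=np.hypot(*d); x=rd
    for _ in range(30): x=rd/(1+k*x*x)
    s=d*(x/rd if rd>0 else 1)
    return np.array(m["position"]),R.from_quat(m["orientation"]).apply([s[0],-s[1],-1])
def onz(m,u,v,z):
    o,d=ray(m,u,v); return o+d*(z-o[2])/d[2]
def proj(m,p):
    f,cx,cy,k=K(m); q=R.from_quat(m["orientation"]).inv().apply(np.array(p)-m["position"])
    s=np.array([q[0],-q[1]])/-q[2]; s=s*(1+k*(s@s)); return s*f+[cx,cy]
def snap(n,fn):
    m=camera_model(n); im=read_camera(n); cv2.imwrite(f"pics/{fn}.png",im[:,:,::-1]); return m,im
E
python3 - <<'E'
from h import *
for n in("top","scene"):
    m,im=snap(n,n+"0"); print(n,m)
s=r.observe(); print(s["time_s"],s["ee_pos"],s["orientation"],s["wrist_force"],r.tip_reach)
E
```

```text
pics
top {'fov_y': 44.961005975726714, 'cx': 320.64092898418784, 'cy': 246.26276542406885, 'k1': -0.09384744351331231, 'position': array([ 0.38613822, -0.01029833,  1.53474502]), 'orientation': array([ 0.02922571, -0.02605368, -0.70120646,  0.71188241])}
scene {'fov_y': 55.2923030215291, 'cx': 319.472431207922, 'cy': 239.0156179030204, 'k1': -0.09458918862330307, 'position': array([1.14853508, 0.19328867, 1.01378663]), 'orientation': array([0.18768674, 0.24478226, 0.75950683, 0.57271695])}
0.1 [ 0.16031084 -0.52566326  0.25255278] [ 0.42132275  0.56859589 -0.42042911  0.56782499] [-0.3969618  -0.00335998 -0.15288122] 0.022
```

View pics/top0.png

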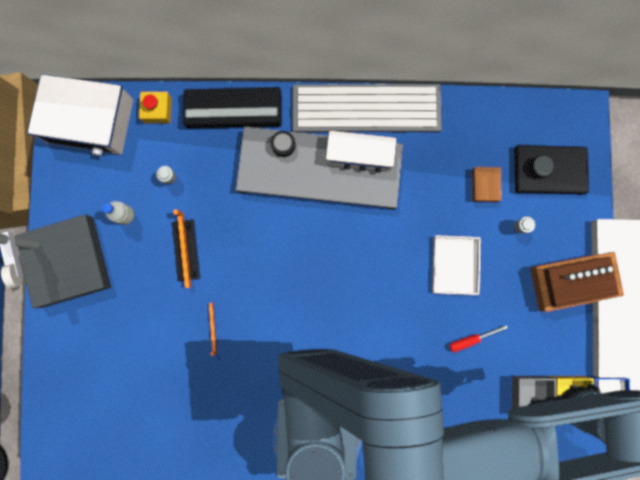

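View pics/scene0.png

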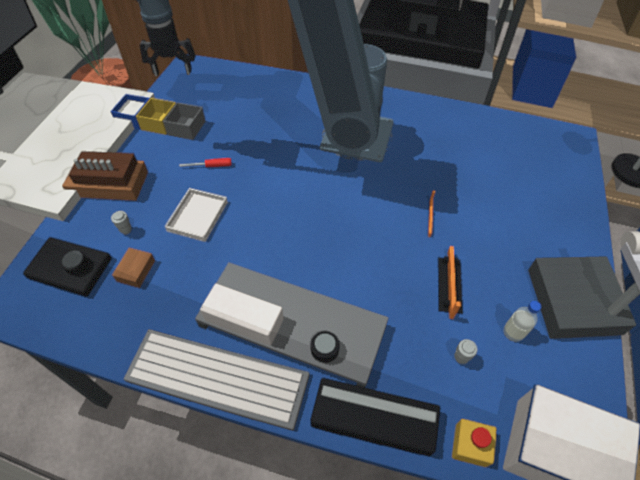

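Top view: the rack with the large orange probe is at about (187,250), hook end at (178,212). The small decoy probe is at (212,330), the shelf front edge runs (236,192) to (397,208), and the tray is at (457,265). The screwdriver, the objectives and the bottle are clear of the middle area.

```bash
cat > m0.py <<'E'
from h import *
np.set_printoptions(precision=4,suppress=True)
m=camera_model("top"); im=cv2.imread("pics/top0.png"); hsv=cv2.cvtColor(im,cv2.COLOR_BGR2HSV)
def rect(mask,x0,y0,x1,y1,z,nm):
    k=np.zeros_like(mask);k[y0:y1,x0:x1]=mask[y0:y1,x0:x1]
    c=max(cv2.findContours(k,0,1)[0],key=cv2.contourArea)
    b=cv2.boxPoints(cv2.minAreaRect(c)); P=np.array([onz(m,u,v,z)[:2] for u,v in b])
    e=np.diff(P,axis=0)[:2]; print(nm,b.round().astype(int).tolist(),"\n",P.tolist() and P,"mid",P.mean(0),"sides",np.hypot(*e.T),"ang",np.degrees(np.arctan2(e[:,1],e[:,0])))
    return c
H,S,V=cv2.split(hsv)
orange=((H>5)&(H<18)&(S>180)&(V>120)).astype(np.uint8)*255
blue=((H>100)&(H<125)&(S>120)).astype(np.uint8)*255
c=rect(orange,160,195,215,300,.034,"probe z34")
rect(orange,195,295,230,360,.01,"decoy")
rect(((S<60)&(V>130)).astype(np.uint8)*255,425,225,490,305,.022,"tray")
rect((V<60).astype(np.uint8)*255,165,210,210,290,.006,"rack(low)")
rect(cv2.bitwise_not(blue),228,120,412,215,.046,"shelf")
for n,u,v,z in(("front L",236,192,.046),("front R",397,208,.046),("back R",404,144,.046),("objA",165,175,.072),("objB",527,225,.072),("bottle",110,209,.14),("case",487,184,.035),("drvA",452,347,.01),("drvB",506,327,.01),("keys",280,127,.0)): print(n,onz(m,u,v,z))
# scene view of probe
ms=camera_model("scene"); print("pix probe", c.reshape(-1,2)[c.reshape(-1,2)[:,1].argmin()],c.reshape(-1,2)[c.reshape(-1,2)[:,1].argmax()])
a=im[200:300,160:215]; b=cv2.imread("pics/scene0.png")[180:330,400:500]
cv2.imwrite("pics/c0.png",np.hstack([cv2.resize(a,(330,600),interpolation=2),cv2.resize(b,(400,600),interpolation=2)]))
E
python3 m0.py
```

```text
probe z34 [[175, 211], [182, 210], [191, 285], [184, 286]] 
 [[0.5908 0.382 ]
 [0.5935 0.3625]
 [0.3985 0.3313]
 [0.3958 0.3507]] mid [0.4946 0.3566] sides [0.0197 0.1974] ang [ -82.2043 -170.9262]
decoy [[210, 305], [213, 305], [215, 353], [212, 353]] 
 [[0.3463 0.2861]
 [0.3467 0.2793]
 [0.2213 0.2708]
 [0.2209 0.2776]] mid [0.2838 0.2785] sides [0.0069 0.1257] ang [ -86.5016 -176.1219]
tray [[432, 293], [434, 235], [481, 236], [479, 294]] 
 [[ 0.3863 -0.2948]
 [ 0.5391 -0.299 ]
 [ 0.5376 -0.4238]
 [ 0.3843 -0.4187]] mid [ 0.4618 -0.3591] sides [0.1529 0.1248] ang [ -1.5742 -90.7283]
rack(low) [[184, 221], [192, 220], [198, 277], [190, 278]] 
 [[0.5677 0.362 ]
 [0.5701 0.3416]
 [0.42   0.3207]
 [0.4175 0.3409]] mid [0.4938 0.3413] sides [0.0205 0.1515] ang [ -83.2011 -172.0577]
shelf [[228, 120], [411, 120], [411, 208], [228, 208]] 
 [[ 0.8334  0.2469]
 [ 0.8401 -0.2358]
 [ 0.6058 -0.2355]
 [ 0.5988  0.2394]] mid [0.7195 0.0037] sides [0.4828 0.2344] ang [-89.1979 179.9351]
front L [0.6411 0.2197 0.046 ]
front R [ 0.6052 -0.1991  0.046 ]
back R [ 0.775  -0.2172  0.046 ]
objA [0.679  0.4013 0.072 ]
objB [ 0.5633 -0.5313  0.072 ]
bottle [0.5796 0.5164 0.14  ]
case [ 0.6748 -0.4388  0.035 ]
drvA [ 0.246  -0.3506  0.01  ]
drvB [ 0.2994 -0.4943  0.01  ]
keys [0.829  0.1126 0.    ]
pix probe [175 211] [186 285]
```

View pics/c0.png

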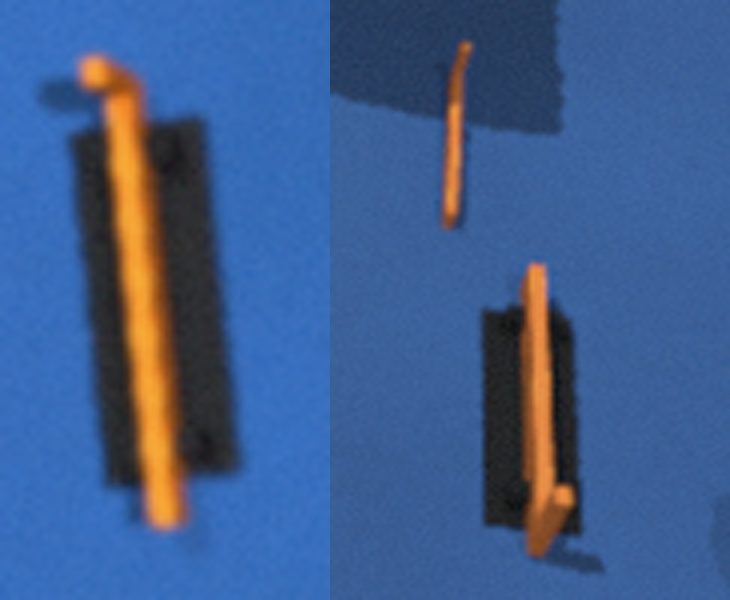

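```bash
cat >> h.py <<'E'
np.set_printoptions(precision=4,suppress=True)
def wrap(a): return (a+90)%180-90
def go(p,yaw=None,s=None):
    """shift (mm, tool axes now) to world p; turn deg about tool x so that jaw axis has heading yaw (mod 180)"""
    s=s or r.observe(); Q=R.from_quat(s["orientation"]).as_matrix()
    print("t",round(s["time_s"],2),"tcp",np.array(s["ee_pos"]),"toolx",Q[:,0],"jaw",Q[:,2],"shift mm",(Q.T@(np.array(p)-s["ee_pos"])*1000).round(1),end=" ")
    if yaw is not None:
        j=np.degrees(np.arctan2(Q[1,2],Q[0,2])); d=wrap(yaw-j); print("jaw head",j.round(1),"turn about tool x",(d*np.sign(Q[2,0])).round(1),end="")
    print()
E
python3 - <<'E'
from h import *
m=camera_model("top")
a=onz(m,187.2,286.5,.034);b=onz(m,180.8,215.5,.034);h=onz(m,175.8,212,.074)
print("near",a,"far",b,"hooktop",h)
yaw=np.degrees(np.arctan2(b[1]-a[1],b[0]-a[0]));mid=a+.1*(b-a)/np.linalg.norm(b-a);print("yaw",yaw,"mid",mid)
print("near low check",onz(m,187,288,.006))
s=r.observe();go([mid[0],mid[1],.15],yaw+90)
w=camera_model("wrist");Q=R.from_quat(s["orientation"])
print("wristcam in tool",Q.inv().apply(np.array(w["position"])-s["ee_pos"]),"view dir",(Q.inv()*R.from_quat(w["orientation"])).apply([0,0,-1]),"img right",(Q.inv()*R.from_quat(w["orientation"])).apply([1,0,0]),w["fov_y"],s["q"],s["finger_gap"])
print(Q.as_matrix())
E
```

```text
near [0.3936 0.3424 0.034 ] far [0.5792 0.3655 0.034 ] hooktop [0.5829 0.3688 0.074 ]
yaw 7.102652874877782 mid [0.4929 0.3547 0.034 ]
near low check [0.3898 0.3494 0.006 ]
t 0.1 tcp [ 0.1603 -0.5257  0.2526] toolx [-0.0001  0.0017 -1.    ] jaw [ 0.2915 -0.9566 -0.0016] shift mm [ 104.   574.7 -745.1] jaw head -73.1 turn about tool x 9.8
wristcam in tool [-0.1209  0.0796 -0.0004] view dir [ 0.9517 -0.307  -0.0006] img right [0.0007 0.0002 1.    ] 61.943157692946066 [-1.4778  0.2593  1.536   0.      1.348  -0.2028] 1.0008185669732808
[[-0.0001  0.9566  0.2915]
 [ 0.0017  0.2915 -0.9566]
 [-1.      0.0004 -0.0016]]
```

servo_tool --plan '[[[0,12,-15],[0,0,0],45],[[0,24,-31],[0,0,0],45],[[0,24,-31],[0,0,0],45],[[0,24,-31],[0,0,0],45],[[0,24,-31],[0,0,0],45],[[0,24,-31],[0,0,0],45],[[0,24,-31],[0,0,0],45],[[0,24,-31],[0,0,0],45],[[0,24,-31],[0,0,0],45],[[0,24,-31],[0,0,0],45],[[0,24,-31],[0,0,0],45],[[0,24,-31],[0,0,0],45]]' --squeeze 30

```text
time_s: 1.3
ee_pos: [0.3206, -0.1035, 0.2532]
orientation: [0.421, 0.568, -0.421, 0.568]
wrist_force: [0.6, -0.2, 0.2]
finger_gap: 0.527
```

servo_tool --plan '[[[0,24,-31],[0,0,0],45],[[0,24,-31],[0,0,0],45],[[0,24,-31],[0,0,0],45],[[0,24,-31],[0,0,0],45],[[0,24,-31],[0,0,0],45],[[0,24,-31],[0,0,0],45],[[0,24,-31],[0,0,0],45],[[0,24,-31],[0,0,0],45],[[0,24,-31],[0,0,0],45],[[0,24,-31],[0,0,0],45],[[0,24,-31],[0,0,0],45],[[0,24,-31],[0,0,0],45]]'

```text
time_s: 2.5
ee_pos: [0.4877, 0.3363, 0.2527]
orientation: [0.42, 0.568, -0.421, 0.568]
wrist_force: [0.9, -0.4, 0.5]
finger_gap: 0.525
```

servo_tool --plan '[[[20,12,-16],[5,0,0],45],[[40,0,0],[4.8,0,0],45],[[20,0,0],[0,0,0],45],[[0,0,0],[0,0,0],45],[[0,0,0],[0,0,0],45]]'

```text
time_s: 3.0
ee_pos: [0.4945, 0.3535, 0.1733]
orientation: [0.468, 0.53, -0.468, 0.53]
wrist_force: [1.0, -0.2, -0.1]
finger_gap: 0.529
```

```bash
python3 - <<'E'
from h import *
go([.4929,.3547,.034],97.1)
m,im=snap("wrist","w1"); 
P=[proj(m,[.3936+.1855*k/10,.3424+.0231*k/10,.034]) for k in(0,5,10)]; print(P)
H,S,V=cv2.split(cv2.cvtColor(im,cv2.COLOR_RGB2HSV))
o=((H>5)&(H<18)&(S>150)&(V>70)).astype(np.uint8)*255
c=max(cv2.findContours(o,0,1)[0],key=cv2.contourArea);b=cv2.boxPoints(cv2.minAreaRect(c));print(b)
E
```

```text
t 3.0 tcp [0.4945 0.3535 0.1733] toolx [-0.0007 -0.0003 -1.    ] jaw [ 0.1246 -0.9922  0.0002] shift mm [139.3  -1.3  -1.5] jaw head -82.8 turn about tool x 0.1
[array([318.9725, 361.2825]), array([318.9971, 245.2867]), array([319.0491, 102.353 ])]
[[299.5952  84.0439]
 [318.483   83.4537]
 [327.2117 362.7747]
 [308.3239 363.3649]]
```

View pics/w1.png

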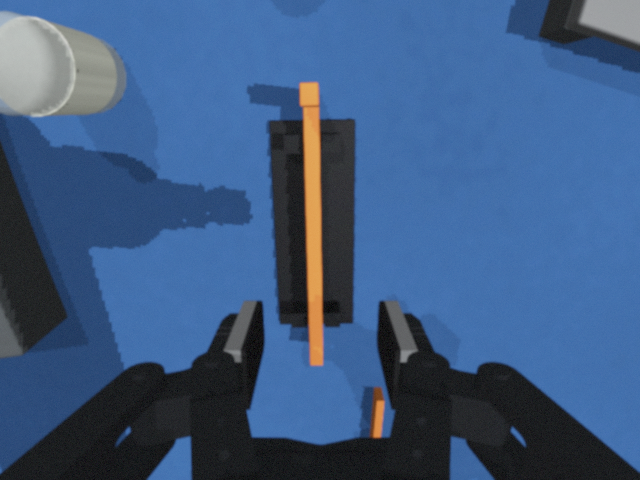

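Wrist view: the shaft's top edge runs from (316,362) to about (311,107), roughly centred between the fingers. I'll refine its position from these pixels.

```bash
python3 - <<'E'
from h import *
m=camera_model("wrist")
a=onz(m,316.5,362,.034);b=onz(m,311,107,.034);d=b-a;n=np.linalg.norm(d);yaw=np.degrees(np.arctan2(d[1],d[0]));mid=a+.1*d/n
print(a,b,n,yaw,mid);go([mid[0],mid[1],.034],yaw+90)
E
```

```text
[0.3931 0.3445 0.034 ] [0.5767 0.3705 0.034 ] 0.18547848767941258 8.056777606634144 [0.4921 0.3585 0.034 ]
t 3.05 tcp [0.4951 0.3537 0.1745] toolx [ 0.0014  0.0007 -1.    ] jaw [ 0.1245 -0.9922 -0.0005] shift mm [140.5  -2.6  -5.1] jaw head -82.8 turn about tool x -0.9
```

servo_tool --plan '[[[0,-2,-5],[-1,0,0],45],[[30,0,0],[0,0,0],45],[[30,0,0],[0,0,0],45],[[30,0,0],[0,0,0],45],[[25,0,0],[0,0,0],45],[[15,0,0],[0,0,0],45],[[9,0,0],[0,0,0],45],[[0,0,0],[0,0,0],0],[[0,0,0],[0,0,0],0],[[0,0,0],[0,0,0],0],[[0,0,0],[0,0,0],0],[[0,0,0],[0,0,0],0]]' --squeeze 30

```text
time_s: 4.25
ee_pos: [0.4929, 0.3587, 0.0359]
orientation: [0.464, 0.534, -0.462, 0.535]
wrist_force: [-0.5, 0.4, 6.1]
finger_gap: 0.108
```

servo_tool --plan '[[[0,0,0],[0,0,0],0],[[-10,0,0],[0,0,0],0],[[-20,0,0],[0,0,0],0],[[-20,0,0],[0,0,0],0],[[-20,0,0],[0,0,0],0],[[-10,0,0],[0,0,0],0],[[0,0,0],[0,0,0],0],[[0,0,0],[0,0,0],0]]'

```text
time_s: 5.05
ee_pos: [0.4915, 0.358, 0.1139]
orientation: [0.463, 0.534, -0.463, 0.534]
wrist_force: [-0.5, 0.3, -1.8]
finger_gap: 0.106
```

```bash
python3 - <<'E'
from h import *
snap("wrist","w2"); go([.44,.14,.030],85)
print(r.observe()["finger_gap"]*85.4)
E
```

```text
t 5.1 tcp [0.4911 0.3578 0.1133] toolx [-0.0017 -0.0008 -1.    ] jaw [ 0.1417 -0.9899  0.0006] shift mm [ 83.6 -81.4 208.3] jaw head -81.9 turn about tool x 13.1
9.756165954731008
```

View pics/w2.png

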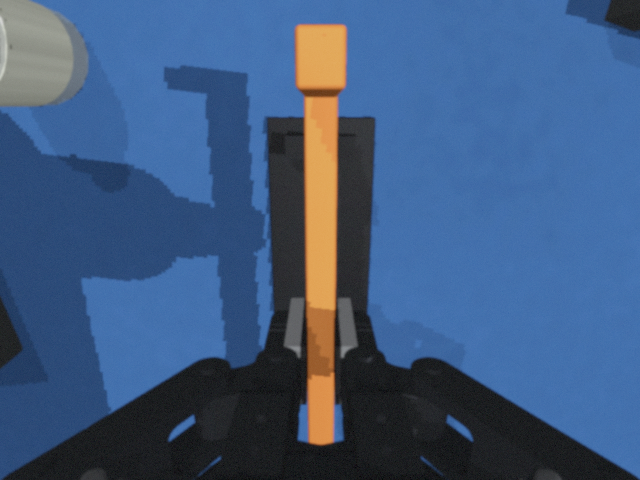

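servo_tool --plan '[[[0,-6,15],[0,0,0],0],[[0,-12,30],[0,0,0],0],[[0,-14,35],[0,0,0],0],[[0,-14,35],[0,0,0],0],[[0,-14,35],[0,0,0],0],[[0,-12,30],[0,0,0],0],[[0,-7,20],[0,0,0],0],[[0,-2,8],[4,0,0],0],[[0,0,0],[5,0,0],0],[[0,0,0],[4,0,0],0],[[0,0,0],[0,0,0],0]]'

```text
time_s: 6.2
ee_pos: [0.4404, 0.1406, 0.1134]
orientation: [-0.52, -0.479, 0.522, -0.478]
wrist_force: [-0.3, -0.0, -1.3]
finger_gap: 0.112
```

servo_tool --plan '[[[20,0,0],[0,0,0],0],[[25,0,0],[0,0,0],0],[[18,0,0],[0,0,0],0],[[10,0,0],[0,0,0],0],[[5,0,0],[0,0,0],0],[[2,0,0],[0,0,0],0],[[0,0,0],[0,0,0],0],[[0,0,0],[0,0,0],0]]'

```text
time_s: 7.0
ee_pos: [0.4417, 0.1409, 0.0349]
orientation: [0.521, 0.478, -0.52, 0.479]
wrist_force: [0.3, 0.7, -1.5]
finger_gap: 0.109
```

servo_tool --plan '[[[2,0,0],[0,0,0],0],[[1,0,0],[0,0,0],0],[[0,0,0],[0,0,0],0],[[0,0,0],[0,0,0],0]]'

```text
time_s: 7.4
ee_pos: [0.4412, 0.1408, 0.0314]
orientation: [0.521, 0.478, -0.521, 0.478]
wrist_force: [-0.0, -0.6, -1.0]
finger_gap: 0.106
```

servo_tool --plan '[[[1,0,0],[0,0,0],0],[[0.5,0,0],[0,0,0],0],[[0,0,0],[0,0,0],0],[[0,0,0],[0,0,0],0]]'

```text
time_s: 7.8
ee_pos: [0.4412, 0.1408, 0.0299]
orientation: [0.521, 0.478, -0.521, 0.478]
wrist_force: [-0.0, -0.3, 0.7]
finger_gap: 0.11
```

servo_tool --plan '[[[0,0,0],[0,0,0],20],[[0,0,0],[0,0,0],20],[[0,0,0],[0,0,0],60],[[0,0,0],[0,0,0],60],[[0,0,0],[0,0,0],60],[[0,0,0],[0,0,0],60],[[-3,0,0],[0,0,0],60],[[-4,0,0],[0,0,0],60],[[-2,0,0],[0,0,0],60]]'

```text
time_s: 8.7
ee_pos: [0.4414, 0.1408, 0.0393]
orientation: [0.521, 0.478, -0.521, 0.479]
wrist_force: [-0.7, -0.1, -0.4]
finger_gap: 0.7
```

```bash
python3 - <<'E'
from h import *
s=r.observe();print(s["ee_pos"],s["finger_gap"]*85.4,s["wrist_force"]);snap("wrist","w3")
E
```

```text
[0.4414 0.1408 0.0393] 59.80615620238301 [-0.7397 -0.104  -0.3595]
```

View pics/w3.png

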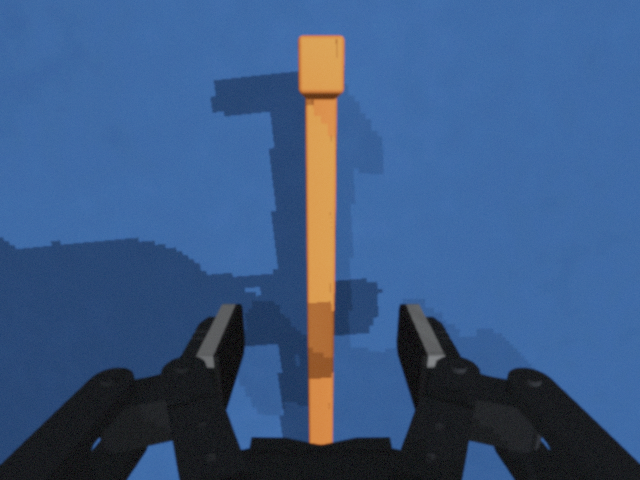

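The probe stands alone on edge between the open fingers. Now a light sideways push towards -y.

servo_tool --plan '[[[0,0,10],[0,0,0],60],[[0,0,8],[0,0,0],60],[[0,0,3],[0,0,0],60],[[0,0,3],[0,0,0],60],[[0,0,3],[0,0,0],60],[[0,0,3],[0,0,0],60],[[0,0,3],[0,0,0],60],[[0,0,3],[0,0,0],60],[[0,0,0],[0,0,0],60],[[0,0,-6],[0,0,0],60],[[-20,0,0],[0,0,0],60],[[-30,0,0],[0,0,0],60]]'

```text
time_s: 9.95
ee_pos: [0.4371, 0.1115, 0.088]
orientation: [-0.52, -0.48, 0.522, -0.477]
wrist_force: [1.1, -0.5, 0.2]
finger_gap: 0.703
```

servo_tool --plan '[[[-40,0,0],[0,0,0],60],[[-40,0,0],[0,0,0],60],[[0,0,0],[0,0,0],60],[[0,0,0],[0,0,0],60]]'

```text
time_s: 10.35
ee_pos: [0.4391, 0.1114, 0.1696]
orientation: [0.521, 0.478, -0.52, 0.479]
wrist_force: [0.2, 0.4, -0.2]
finger_gap: 0.697
```

```bash
python3 - <<'E'
from h import *
m,im=snap("wrist","w4")
H,S,V=cv2.split(cv2.cvtColor(im,cv2.COLOR_RGB2HSV))
o=((H>5)&(H<18)&(S>150)&(V>70)).astype(np.uint8)*255
c=max(cv2.findContours(o,0,1)[0],key=cv2.contourArea);q=cv2.approxPolyDP(c,4,True).reshape(-1,2)
for p in q: print(p,onz(m,*map(float,p),.01)[:2])
go([.44,.14,.03],85)
E
```

```text
[384  91] [0.529  0.0621]
[286  92] [0.5338 0.1272]
[292 348] [0.3392 0.1437]
[323 348] [0.3371 0.1186]
[325 108] [0.5213 0.1022]
[384 106] [0.5194 0.0626]
t 10.4 tcp [0.4381 0.1113 0.1684] toolx [-0.0003  0.0001 -1.    ] jaw [-0.0842 -0.9965 -0.    ] shift mm [138.4  -0.5 -28.7] jaw head -94.8 turn about tool x 0.2
```

View pics/w4.png

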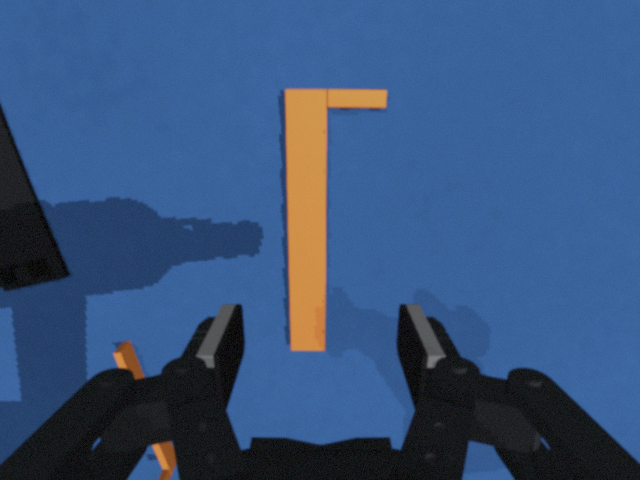

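```bash
python3 - <<'E'
from h import *
s=r.observe();print(s["q"]);go([.50,.0,.17],85)
E
```

```text
[0.0011 0.1638 1.882  0.0001 1.0961 1.6561]
t 10.4 tcp [0.4381 0.1113 0.1684] toolx [-0.0003  0.0001 -1.    ] jaw [-0.0842 -0.9965 -0.    ] shift mm [ -1.6  71.  105.7] jaw head -94.8 turn about tool x 0.2
```

servo_tool --plan '[[[0,24,35],[0,0,0],85],[[0,24,35],[0,0,0],85],[[0,23,35],[0,0,0],85],[[0,0,0],[-8.57,0,0],85],[[0,0,0],[-8.57,0,0],85],[[0,0,0],[-8.57,0,0],85],[[0,0,0],[-8.57,0,0],85],[[0,0,0],[-8.57,0,0],85],[[0,0,0],[-8.57,0,0],85],[[0,0,0],[-8.57,0,0],85],[[0,0,0],[-8.57,0,0],85],[[0,0,0],[-8.57,0,0],85]]'

```text
time_s: 11.6
ee_pos: [0.4992, 0.0007, 0.1666]
orientation: [0.107, 0.701, -0.107, 0.697]
wrist_force: [0.6, -0.2, -0.5]
finger_gap: 0.996
```

servo_tool --plan '[[[0,0,0],[-8.57,0,0],85],[[0,0,0],[-8.57,0,0],85],[[0,0,0],[-8.57,0,0],85],[[0,0,0],[-8.57,0,0],85],[[0,0,0],[-8.57,0,0],85],[[0,0,0],[-8.57,0,0],85],[[0,0,0],[-8.57,0,0],85],[[0,0,0],[-8.57,0,0],85],[[0,0,0],[-8.57,0,0],85],[[0,0,0],[-8.57,0,0],85],[[0,0,0],[-8.57,0,0],85],[[0,0,0],[-8.57,0,0],85]]'

```text
time_s: 12.8
ee_pos: [0.4992, 0.0007, 0.1666]
orientation: [-0.479, 0.52, 0.481, 0.519]
wrist_force: [0.2, -0.2, 0.4]
finger_gap: 0.994
```

servo_tool --plan '[[[0,0,0],[0,0,-7.5],85],[[0,0,0],[0,0,-7.5],85],[[0,0,0],[0,0,-7.5],85],[[0,0,0],[0,0,-7.5],85],[[0,0,0],[0,0,-7.5],85],[[0,0,0],[0,0,-7.5],85],[[20,20,0],[0,0,0],85],[[20,20,0],[0,0,0],85],[[10,10,0],[0,0,0],85],[[0,0,0],[0,0,0],85],[[0,0,0],[0,0,0],85]]'

```text
time_s: 13.9
ee_pos: [0.4969, 0.0118, 0.1207]
orientation: [-0.612, 0.323, 0.305, 0.654]
wrist_force: [-0.7, -1.2, 0.6]
finger_gap: 0.995
```

```bash
python3 - <<'E'
from h import *
m,im=snap("wrist","w5");go([.50,.0,.10]);print(m["position"],r.observe()["q"])
cv2.imwrite("pics/w5r.png",im[::-1,::-1,::-1])
E
```

```text
t 13.95 tcp [0.4975 0.0117 0.1215] toolx [ 0.6069  0.003  -0.7948] jaw [0.0481 0.998  0.0405] shift mm [ 18.6  10.3 -12.4] 
[0.362  0.0171 0.1694] [-0.3474  0.0974  2.3598  1.2872  0.2199 -3.069 ]
```

View pics/w5r.png

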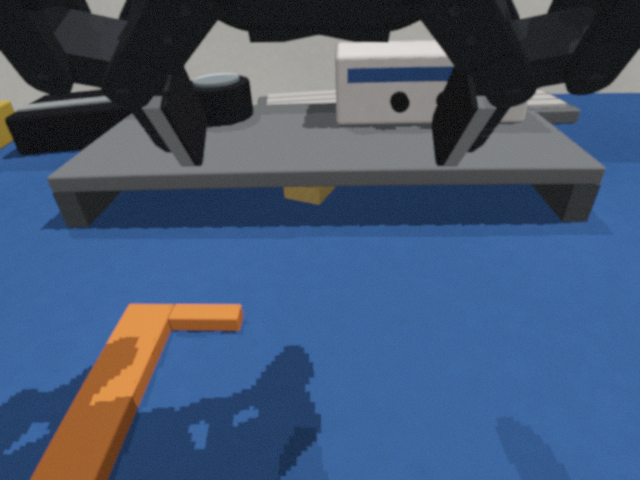

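Under the shelf, between the side walls, the lower front of the brass standard shows at (285..335, 185..203) in the turned picture. I'll cast its lower corners onto the bench and check the shelf's bottom corners too.

```bash
python3 - <<'E'
from h import *
m=camera_model("wrist");im=cv2.imread("pics/w5r.png")
P=lambda u,v,z:onz(m,639-u,479-v,z)
H,S,V=cv2.split(cv2.cvtColor(im,cv2.COLOR_BGR2HSV));k=((H>12)&(H<32)&(S>90)&(V>60)).astype(np.uint8)*255
k[:170]=0;k[215:]=0
c=max(cv2.findContours(k,0,1)[0],key=cv2.contourArea)
FL=P(60,226,0);FR=P(566,221,0);TL=P(50,181,.046);TR=P(604,170,.046)
print("wall bottoms",FL,FR,"top corners",TL,TR,np.linalg.norm(TL-TR))
A=np.array([.6411,.2197]);B=np.array([.6052,-.1991])
for nm,(a,b) in {"top":(A,B),"wrist":(TL[:2],TR[:2])}.items():
    o=(a+b)/2;y=(a-b)/np.linalg.norm(a-b);x=np.array([y[1],-y[0]]);print(nm,"shelf o",o,"yaw",np.degrees(np.arctan2(x[1],x[0])))
    for p in cv2.approxPolyDP(c,1.5,True).reshape(-1,2):
        w=P(*map(float,p),0)[:2];print(p,w,"shelf",(w-o)@x,(w-o)@y)
cv2.imwrite("pics/c5.png",cv2.resize(im[170:220,260:360],(800,400),interpolation=2))
E
```

```text
wall bottoms [0.6493 0.2306 0.    ] [ 0.6104 -0.1818  0.    ] top corners [0.6402 0.2153 0.046 ] [ 0.6046 -0.1932  0.046 ] 0.4100535925088283
top shelf o [0.6231 0.0103] yaw -4.899480486725676
[333 187] [ 0.688  -0.0048] shelf 0.06591362212496572 -0.009490783933657248
[285 187] [0.6937 0.0392] shelf 0.06779060034207861 0.034812837878329686
[284 190] [0.6879 0.04  ] shelf 0.06192890553447085 0.035096404470942234
[286 197] [0.6744 0.0379] shelf 0.04868071904765331 0.03185727173484897
[319 203] [0.6602 0.0094] shelf 0.03700531548458845 0.0022380927357373392
wrist shelf o [0.6224 0.011 ] yaw -4.990446896396477
[333 187] [ 0.688  -0.0048] shelf 0.06674883958979792 -0.010047959873331149
[285 187] [0.6937 0.0392] shelf 0.06855547623388146 0.03425858610943911
[284 190] [0.6879 0.04  ] shelf 0.06269333860588638 0.034532845950513126
[286 197] [0.6744 0.0379] shelf 0.049450311466445754 0.03127268364541777
[319 203] [0.6602 0.0094] shelf 0.0378219478837458 0.001635005373826038
```

View pics/c5.png

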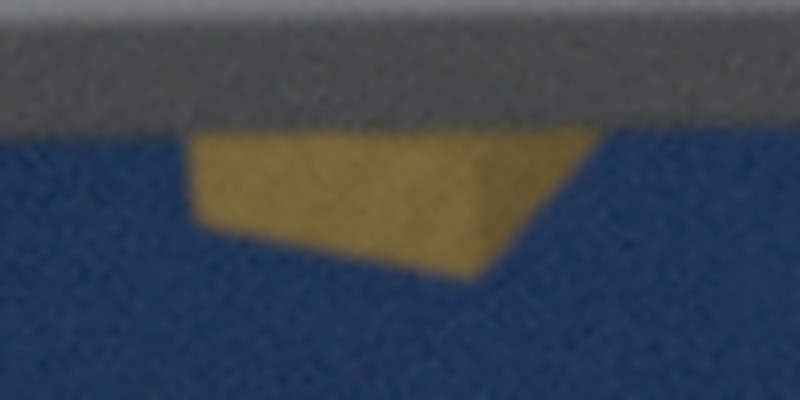

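```bash
cat >> h.py <<'E'
O=np.array([.6228,.0107]);YS=np.radians(-4.95);XS=np.array([np.cos(YS),np.sin(YS)]);YY=np.array([-XS[1],XS[0]])
def sh(x,y): return O+x*XS+y*YY
def inshelf(p): return np.array([(np.array(p)[:2]-O)@XS,(np.array(p)[:2]-O)@YY])
def turn(head):
    a=np.radians(head);z=np.array([np.cos(a),np.sin(a),0]);x=np.array([0,0,-1.]);T=np.c_[x,np.cross(z,x),z]
    Q=R.from_quat(r.observe()["orientation"]);print("rotvec deg",np.degrees((Q.inv()*R.from_matrix(T)).as_rotvec()))
E
python3 - <<'E'
from h import *
s=r.observe();Q=R.from_quat(s["orientation"]).as_matrix();print("up100",Q.T@[0,0,100]);turn(85)
E
```

```text
up100 [-79.4761 -60.5571   4.048 ]
rotvec deg [ 1.4081  2.9673 37.2503]
```

servo_tool --plan '[[[-24,-18,1],[0,0,0],60],[[-24,-18,1],[0,0,0],60],[[0,0,0],[0.15,0.3,3.7],60],[[0,0,0],[0.15,0.3,3.7],60],[[0,0,0],[0.15,0.3,3.7],60],[[0,0,0],[0.15,0.3,3.7],60],[[0,0,0],[0.15,0.3,3.7],60],[[0,0,0],[0.15,0.3,3.7],60],[[0,0,0],[0.15,0.3,3.7],60],[[0,0,0],[0.15,0.3,3.7],60],[[0,0,0],[0.15,0.3,3.7],60],[[0,0,0],[0.15,0.3,3.7],60]]'

```text
time_s: 15.15
ee_pos: [0.5008, 0.0144, 0.1611]
orientation: [-0.485, 0.511, 0.474, 0.529]
wrist_force: [-1.0, 0.8, -0.3]
finger_gap: 0.698
```

```bash
python3 - <<'E'
from h import *
print(r.observe()["q"]);turn(85);go([.365,.129,.12],85)
E
```

```text
[-0.2015  0.2393  1.8048  0.0123  1.0691 -1.6978]
rotvec deg [0.4032 0.4208 1.6883]
t 15.15 tcp [0.5008 0.0144 0.1611] toolx [ 0.03    0.0049 -0.9995] jaw [0.08   0.9968 0.0072] shift mm [ 37.6 145.7 103. ] jaw head 85.4 turn about tool x 0.4
```

servo_tool --plan '[[[0,10,7],[0.4,0.4,1.7],60],[[0,25,18],[0,0,0],60],[[5,30,21],[0,0,0],60],[[10,30,21],[0,0,0],60],[[10,26,19],[0,0,0],60],[[8,18,12],[0,0,0],60],[[4,7,5],[0,0,0],60],[[0,0,0],[0,0,0],60],[[0,0,0],[0,0,0],60]]'

```text
time_s: 16.05
ee_pos: [0.3652, 0.1303, 0.1241]
orientation: [-0.478, 0.519, 0.479, 0.523]
wrist_force: [0.4, -0.2, -0.2]
finger_gap: 0.705
```

```bash
python3 - <<'E'
from h import *
m,im=snap("wrist","w6")
H,S,V=cv2.split(cv2.cvtColor(im,cv2.COLOR_RGB2HSV))
o=((H>5)&(H<18)&(S>150)&(V>70)).astype(np.uint8)*255
for c in cv2.findContours(o,0,1)[0]:
    if cv2.contourArea(c)<300: continue
    for p in cv2.approxPolyDP(c,4,True).reshape(-1,2): print(p,onz(m,*map(float,p),.01)[:2])
    print()
turn(85);go([.365,.129,.023],85)
cv2.imwrite("pics/w6r.png",im[::-1,::-1,::-1])
E
```

```text
[337 196] [0.3364 0.1441]
[294 197] [0.3348 0.1185]
[299 432] [0.5119 0.1033]
[251 434] [0.511  0.0671]
[248 449] [0.5256 0.0626]
[252 436] [0.513  0.0676]
[317 445] [0.5258 0.1155]
[334 442] [0.524  0.1286]

[547   0] [0.2373 0.266 ]
[554 192] [0.3446 0.2769]
[571 203] [0.3524 0.2887]
[578 201] [0.3515 0.2932]
[574   0] [0.2377 0.2816]

rotvec deg [0.1006 0.2707 0.1792]
t 16.1 tcp [0.3654 0.1303 0.1241] toolx [ 0.0035  0.0044 -1.    ] jaw [0.0854 0.9963 0.0047] shift mm [101.    0.6  -1.8] jaw head 85.1 turn about tool x 0.1
```

View pics/w6r.png

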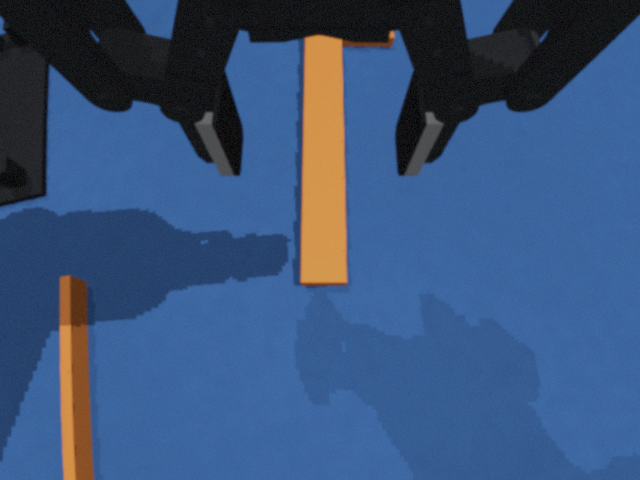

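The shaft's near end is at (323,284), centred between the fingers. Going down and closing across the shaft.

servo_tool --plan '[[[25,0,-1],[0.1,0.3,0.2],60],[[30,0,0],[0,0,0],60],[[25,0,0],[0,0,0],60],[[12,0,0],[0,0,0],60],[[7,0,0],[0,0,0],45],[[0,0,0],[0,0,0],40],[[0,0,0],[0,0,0],20],[[0,0,0],[0,0,0],20],[[0,0,0],[0,0,0],20],[[0,0,0],[0,0,0],20]]' --squeeze 30

```text
time_s: 17.1
ee_pos: [0.364, 0.1301, 0.0249]
orientation: [-0.478, 0.521, 0.478, 0.521]
wrist_force: [-0.4, -1.5, 3.0]
finger_gap: 0.314
```

servo_tool --plan '[[[0,-10,4],[0,0,0],20],[[0,-20,4],[0,0,0],20],[[0,-25,0],[0,0,0],20],[[0,-25,0],[0,0,0],20],[[0,-25,0],[0,0,0],20],[[0,-25,0],[0,0,0],20],[[0,-25,0],[0,0,0],20],[[0,-25,0],[0,0,0],20],[[0,-25,0],[0,0,0],20],[[0,-20,0],[0,0,0],20],[[0,-10,0],[0,0,0],20],[[0,-3,0],[0,0,0],20]]' --squeeze 45

```text
time_s: 18.3
ee_pos: [0.6009, 0.1176, 0.0248]
orientation: [-0.477, 0.522, 0.479, 0.52]
wrist_force: [-10.0, -0.4, 16.5]
finger_gap: 0.309
```

servo_tool --plan '[[[0,0,0],[0,0,0],20],[[0,0,0],[0,0,0],20]]'

```text
time_s: 18.5
ee_pos: [0.6009, 0.1176, 0.0249]
orientation: [-0.477, 0.522, 0.479, 0.52]
wrist_force: [-3.9, -0.2, 8.9]
finger_gap: 0.312
```

```bash
python3 - <<'E'
from h import *
s=r.observe();print(inshelf(s["ee_pos"]),s["finger_gap"]*85.4,s["wrist_force"]);turn(85)
m,im=snap("wrist","w7");cv2.imwrite("pics/w7r.png",im[::-1,::-1,::-1])
E
```

```text
[-0.031   0.1046] 26.631092278631517 [-3.9131 -0.2184  8.8665]
rotvec deg [ 0.0578  0.0027 -0.175 ]
```

View pics/w7r.png

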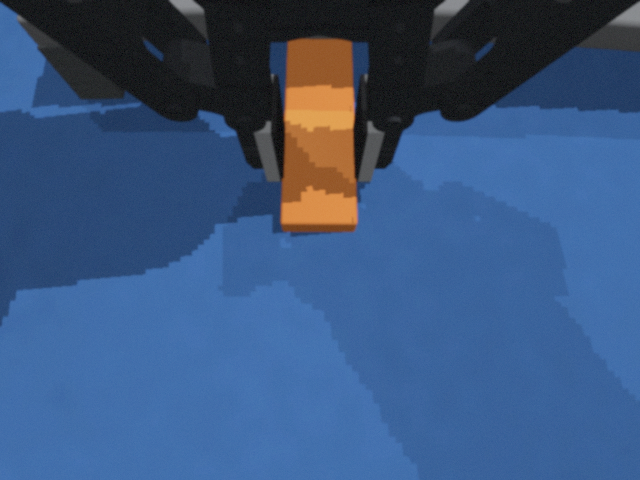

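servo_tool --plan '[[[-1,0,0],[0,0,0],20],[[0,0,-6],[0,0,0],20],[[0,0,-12],[0,0,0],20],[[0,0,-15],[0,0,0],20],[[0,0,-12],[0,0,0],20],[[0,0,-8],[0,0,0],20],[[0,0,-6],[0,0,0],20],[[0,0,-6],[0,0,0],20],[[0,0,-5],[0,0,0],20],[[0,0,-4],[0,0,0],20],[[0,0,0],[0,0,0],20]]'

```text
time_s: 19.65
ee_pos: [0.5947, 0.0429, 0.025]
orientation: [-0.477, 0.522, 0.479, 0.521]
wrist_force: [-0.5, 3.1, 6.6]
finger_gap: 0.313
```

```bash
python3 - <<'E'
from h import *
s=r.observe();print(inshelf(s["ee_pos"]),s["finger_gap"]*85.4,s["wrist_force"]);turn(85)
m,im=snap("wrist","w8")
H,S,V=cv2.split(cv2.cvtColor(im,cv2.COLOR_RGB2HSV))
o=((H>5)&(H<18)&(S>150)&(V>70)).astype(np.uint8)*255
c=max(cv2.findContours(o,0,1)[0],key=cv2.contourArea)
for p in cv2.approxPolyDP(c,4,True).reshape(-1,2): print(p,inshelf(onz(m,*map(float,p),.01)))
E
```

```text
[-0.0308  0.0297] 26.76125513412149 [-0.5375  3.0661  6.5921]
rotvec deg [ 0.0056  0.0278 -0.1633]
[289 249] [-0.0619  0.0192]
[283 257] [-0.0588  0.017 ]
[290 438] [0.0248 0.0173]
[350 439] [0.0255 0.0433]
[357 255] [-0.0596  0.0438]
[354 249] [-0.0618  0.0426]
```

servo_tool --plan '[[[0,5,0],[0,0,0],20],[[0,8,0],[0,0,0],20],[[0,10,0],[0,0,0],20],[[0,12,0],[0,0,0],20],[[0,14,0],[0,0,0],20],[[0,15,0],[0,0,0],20],[[0,15,0],[0,0,0],20],[[0,15,0],[0,0,0],20],[[0,15,0],[0,0,0],20],[[0,15,0],[0,0,0],20],[[0,15,0],[0,0,0],20],[[0,15,0],[0,0,0],20]]'

```text
time_s: 20.9
ee_pos: [0.4402, 0.0569, 0.025]
orientation: [-0.477, 0.522, 0.479, 0.521]
wrist_force: [3.1, 0.1, 0.9]
finger_gap: 0.309
```

servo_tool --plan '[[[0,15,0],[0,0,0],20],[[0,12,0],[0,0,0],20],[[0,9,0],[0,0,0],20],[[0,0,0],[0,0,0],20],[[0,0,0],[0,0,0],20]]'

```text
time_s: 21.4
ee_pos: [0.403, 0.0605, 0.0249]
orientation: [-0.476, 0.523, 0.48, 0.519]
wrist_force: [-5.1, 0.3, 8.2]
finger_gap: 0.312
```

```bash
python3 - <<'E'
from h import *
s=r.observe();print(inshelf(s["ee_pos"]),s["finger_gap"]*85.4,s["wrist_force"])
m,im=snap("top","t2");cv2.imwrite("pics/t2c.png",cv2.resize(im[180:320,220:420,::-1],(800,560),interpolation=2))
E
```

```text
[-0.2232  0.0307] 26.677119283358685 [-5.1062  0.3246  8.1681]
```

View pics/t2c.png

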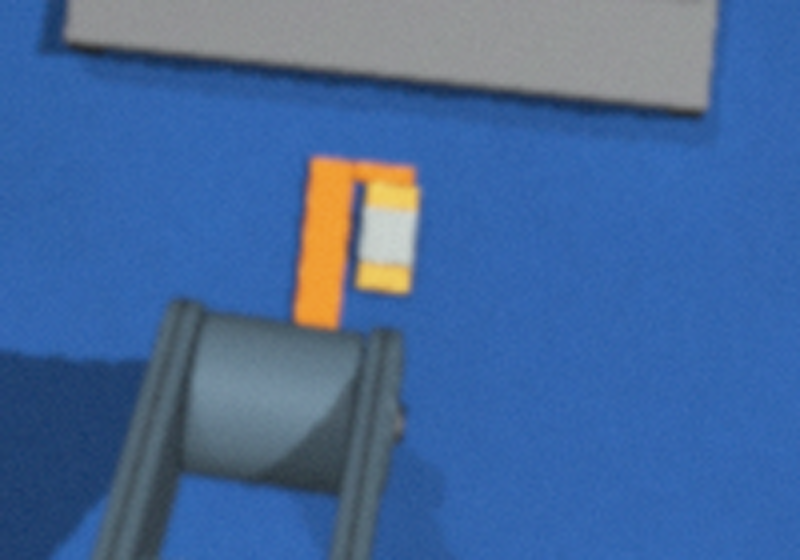

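The standard lies clear in front of the shelf beside the shaft. Now I free the hook, lift the probe, move it left and lay it down.

servo_tool --plan '[[[0,-6,0],[0,0,0],20],[[0,-4,1],[0,0,0],20],[[-10,0,0],[0,0,0],20],[[-15,0,0],[0,0,0],20],[[-15,0,0],[0,0,0],20],[[-5,5,10],[0,0,0],20],[[0,5,20],[0,0,0],20],[[0,0,25],[0,0,0],20],[[0,0,25],[0,0,0],20],[[0,0,25],[0,0,0],20],[[0,0,20],[0,0,0],20],[[0,0,8],[0,0,0],20]]'

```text
time_s: 22.65
ee_pos: [0.4163, 0.1956, 0.0698]
orientation: [-0.477, 0.522, 0.48, 0.52]
wrist_force: [0.6, 0.5, -0.5]
finger_gap: 0.312
```

servo_tool --plan '[[[10,0,0],[0,0,0],20],[[15,0,0],[0,0,0],20],[[12,0,0],[0,0,0],20],[[5,0,0],[0,0,0],20],[[2,0,0],[0,0,0],20],[[0,0,0],[0,0,0],20]]'

```text
time_s: 23.25
ee_pos: [0.4169, 0.1933, 0.026]
orientation: [-0.477, 0.522, 0.479, 0.52]
wrist_force: [-0.5, 0.7, -0.3]
finger_gap: 0.311
```

servo_tool --plan '[[[1,0,0],[0,0,0],20],[[0,0,0],[0,0,0],34],[[0,0,0],[0,0,0],45],[[0,0,0],[0,0,0],60],[[0,0,0],[0,0,0],60],[[-15,0,0],[0,0,0],70],[[-30,0,0],[0,0,0],70],[[-35,0,0],[0,0,0],70],[[-35,0,0],[0,0,0],70],[[0,0,0],[0,0,0],70]]'

```text
time_s: 24.25
ee_pos: [0.4205, 0.1944, 0.1447]
orientation: [-0.479, 0.519, 0.477, 0.523]
wrist_force: [1.2, -0.3, -0.5]
finger_gap: 0.817
```

```bash
python3 - <<'E'
from h import *
m=camera_model("top");im=cv2.imread("pics/t2.png")
P=lambda u,v,z:onz(m,220+u/4,180+v/4,z)
a=P(395,188,.014);b=P(385,288,.014);c=P(388,238,.02);print(a,b,np.linalg.norm(a-b),c,inshelf(c))
go([c[0],c[1],.15],85)
E
```

```text
[0.5561 0.0032 0.014 ] [0.4899 0.0087 0.014 ] 0.06640588052142482 [0.5224 0.0072 0.02  ] [-0.0997 -0.0121]
t 24.25 tcp [0.4205 0.1944 0.1447] toolx [ 0.0064  0.0024 -1.    ] jaw [0.0862 0.9963 0.0029] shift mm [  -5.1 -117.7 -177.7] jaw head 85.1 turn about tool x 0.1
```

servo_tool --plan '[[[0,-9,-14],[0,0,0],70],[[0,-20,-30],[0,0,0],70],[[0,-24,-36],[0,0,0],70],[[0,-24,-36],[0,0,0],70],[[0,-22,-33],[0,0,0],70],[[0,-14,-21],[0,0,0],70],[[0,-5,-8],[0,0,0],70],[[0,0,0],[0,0,0],70],[[0,0,0],[0,0,0],70]]'

```text
time_s: 25.15
ee_pos: [0.5185, 0.0071, 0.1392]
orientation: [-0.476, 0.522, 0.479, 0.52]
wrist_force: [0.4, 0.5, 1.0]
finger_gap: 0.821
```

```bash
python3 - <<'E'
from h import *
m,im=snap("wrist","w9");cv2.imwrite("pics/w9r.png",im[::-1,::-1,::-1])
H,S,V=cv2.split(cv2.cvtColor(im,cv2.COLOR_RGB2HSV))
k=((H>18)&(H<32)&(S>120)&(V>80)).astype(np.uint8)*255
for c in cv2.findContours(k,0,1)[0]:
    if cv2.contourArea(c)>150: print(cv2.contourArea(c),[(p.tolist(),onz(m,*map(float,p),.014)[:2].round(4).tolist()) for p in cv2.approxPolyDP(c,4,True).reshape(-1,2)])
g=((S<60)&(V>110)).astype(np.uint8)*255;g[:150]=0
for c in cv2.findContours(g,0,1)[0]:
    if cv2.contourArea(c)>1500: print("grey",[(p.tolist(),onz(m,*map(float,p),.02)[:2].round(4).tolist()) for p in cv2.approxPolyDP(c,5,True).reshape(-1,2)])
turn(85);go([.5224,.0072,.022],85)
E
```

```text
grey [([212, 408], [0.6405, -0.0833]), ([232, 451], [0.6831, -0.0753]), ([248, 447], [0.6799, -0.0622]), ([251, 436], [0.6691, -0.0582]), ([316, 443], [0.68, -0.0092]), ([389, 436], [0.6784, 0.047]), ([393, 447], [0.6898, 0.0499]), ([408, 451], [0.6952, 0.0615]), ([429, 410], [0.6566, 0.0775])]
grey [([296, 192], [0.4853, -0.0039]), ([298, 293], [0.5523, -0.0096]), ([347, 294], [0.5558, 0.0225]), ([349, 282], [0.5474, 0.0244]), ([347, 294], [0.5558, 0.0225]), ([298, 293], [0.5523, -0.0096]), ([300, 274], [0.539, -0.0069]), ([349, 277], [0.5438, 0.0246]), ([350, 222], [0.507, 0.0276]), ([298, 220], [0.5029, -0.0045])]
rotvec deg [ 0.0948  0.0511 -0.2532]
t 25.2 tcp [0.5185 0.0074 0.1394] toolx [-0.0043  0.0013 -1.    ] jaw [0.0855 0.9963 0.0009] shift mm [117.4  -4.4   0. ] jaw head 85.1 turn about tool x 0.1
```

The view limit is reached, so I'm relying on numbers. The step top measures 37 x 32 mm, centred at (0.523, 0.010) with yaw about -4°, which fits the given size. Grasping it now.

servo_tool --plan '[[[20,-4.5,2.6],[0,0,0],70],[[30,0,0],[0,0,0],70],[[30,0,0],[0,0,0],70],[[20,0,0],[0,0,0],70],[[10,0,0],[0,0,0],65],[[4,0,0],[0,0,0],50],[[0,0,0],[0,0,0],40],[[0,0,0],[0,0,0],25],[[0,0,0],[0,0,0],25],[[0,0,0],[0,0,0],25],[[0,0,0],[0,0,0],25]]' --squeeze 50

```text
time_s: 26.3
ee_pos: [0.5246, 0.0084, 0.0268]
orientation: [-0.477, 0.521, 0.478, 0.521]
wrist_force: [-0.9, 1.6, 6.4]
finger_gap: 0.384
```

servo_tool --plan '[[[-5,0,0],[0,0,0],25],[[-10,0,0],[0,0,0],25],[[-20,0,0],[0,0,0],25],[[-25,0,0],[0,0,0],25],[[-20,0,0],[0,0,0],25],[[0,0,0],[0,0,0],25]]'

```text
time_s: 26.9
ee_pos: [0.5261, 0.0079, 0.1088]
orientation: [-0.479, 0.521, 0.477, 0.522]
wrist_force: [0.9, 0.3, -4.1]
finger_gap: 0.386
```

```bash
python3 - <<'E'
from h import *
s=r.observe();print(s["finger_gap"]*85.4,s["wrist_force"]);go([.4618,-.3591,.105],89)
E
```

```text
32.98006113598945 [ 0.8736  0.297  -4.0831]
t 26.9 tcp [0.5261 0.0079 0.1088] toolx [ 0.0029 -0.0006 -1.    ] jaw [ 0.0865  0.9963 -0.0004] shift mm [   3.8   32.3 -371.2] jaw head 85.0 turn about tool x -4.0
```

servo_tool --plan '[[[0,1,-15],[0,0,0],25],[[0,2.5,-28],[0,0,0],25],[[0,3,-35],[0,0,0],25],[[0,3,-36],[0,0,0],25],[[0,3,-36],[0,0,0],25],[[0,3,-36],[0,0,0],25],[[0,3,-36],[0,0,0],25],[[0,3,-36],[0,0,0],25],[[0,3,-36],[0,0,0],25],[[0,3,-35],[0,0,0],25],[[0,2.5,-27],[0,0,0],25],[[0,2,-15],[0,0,0],25]]'

```text
time_s: 28.1
ee_pos: [0.4584, -0.3609, 0.1041]
orientation: [-0.476, 0.523, 0.479, 0.521]
wrist_force: [-0.5, 0.2, -3.2]
finger_gap: 0.381
```

servo_tool --plan '[[[0,0,0],[0,0,0],25],[[20,0,0],[0,0,0],25],[[25,0,0],[0,0,0],25],[[15,0,0],[0,0,0],25],[[0,0,0],[0,0,0],25],[[0,0,0],[0,0,0],25]]'

```text
time_s: 28.7
ee_pos: [0.46, -0.3573, 0.0455]
orientation: [-0.477, 0.521, 0.48, 0.52]
wrist_force: [1.5, -0.3, -4.0]
finger_gap: 0.383
```

```bash
python3 - <<'E'
from h import *
s=r.observe();print(s["finger_gap"]*85.4,s["wrist_force"]);go([.4618,-.3591,.031],89);turn(85)
E
```

```text
32.74724250708194 [ 1.4593 -0.2619 -4.0044]
t 28.7 tcp [ 0.46   -0.3573  0.0455] toolx [-0.0039  0.002  -1.    ] jaw [0.0855 0.9963 0.0016] shift mm [14.4 -2.  -1.6] jaw head 85.1 turn about tool x -3.9
rotvec deg [ 0.0926  0.0942 -0.2316]
```

servo_tool --plan '[[[7,0,0],[0,0,0],25],[[4,0,0],[0,0,0],25],[[2,0,0],[0,0,0],25],[[1,0,0],[0,0,0],25],[[0,0,0],[0,0,0],25],[[0,0,0],[0,0,0],25]]'

```text
time_s: 29.3
ee_pos: [0.4601, -0.3586, 0.032]
orientation: [-0.477, 0.522, 0.479, 0.521]
wrist_force: [-0.5, 0.5, -3.6]
finger_gap: 0.388
```

servo_tool --plan '[[[1,0,0],[0,0,0],25],[[0.5,0,0],[0,0,0],25],[[0,0,0],[0,0,0],25],[[0,0,0],[0,0,0],36],[[0,0,0],[0,0,0],45],[[0,0,0],[0,0,0],55],[[0,0,0],[0,0,0],55],[[-15,0,0],[0,0,0],55],[[-30,0,0],[0,0,0],55],[[-40,0,0],[0,0,0],55],[[-40,0,0],[0,0,0],55],[[0,0,0],[0,0,0],55]]'

```text
time_s: 30.5
ee_pos: [0.4629, -0.3613, 0.1616]
orientation: [-0.481, 0.522, 0.475, 0.52]
wrist_force: [0.0, -0.0, 0.3]
finger_gap: 0.645
```

servo_tool --plan '[[[-10,45,0],[0,0,0],55],[[-10,45,0],[0,0,0],55],[[0,0,0],[0,0,0],55],[[0,0,0],[0,0,0],55]]'

```text
time_s: 30.9
ee_pos: [0.3702, -0.3509, 0.1757]
orientation: [-0.477, 0.522, 0.478, 0.521]
wrist_force: [-0.2, -0.2, 0.5]
finger_gap: 0.644
```

```bash
python3 - <<'E'
from h import *
s=r.observe();print(s["time_s"],s["ee_pos"],s["wrist_force"])
def chk(n):
    m,im=snap(n,"end_"+n)
    H,S,V=cv2.split(cv2.cvtColor(im,cv2.COLOR_RGB2HSV))
    def big(k,z,nm,lim):
        for c in cv2.findContours(k.astype(np.uint8)*255,0,1)[0]:
            a=cv2.contourArea(c)
            if a>lim:
                P=[onz(m,*map(float,p),z)[:2].round(3).tolist() for p in cv2.approxPolyDP(c,2,True).reshape(-1,2)];print(n,nm,a,P,"mean",np.mean(P,0))
    big((H>18)&(H<32)&(S>110)&(V>80),.018,"brass",15)
    big((H>5)&(H<18)&(S>150)&(V>100),.01,"orange",100)
    return m,im
chk("top");chk("scene")
m=camera_model("top");a=cv2.imread("pics/top0.png");b=cv2.imread("pics/end_top.png")
for nm,(u,v) in dict(A=(165,175),B=(527,225),bottle=(118,211),case=(487,184),drv=(478,337)).items():
    print(nm,"mean abs diff",cv2.absdiff(a[v-18:v+18,u-22:u+22],b[v-18:v+18,u-22:u+22]).mean())
E
```

```text
30.9 [ 0.3702 -0.3509  0.1757] [-0.2306 -0.1924  0.5369]
top brass 1437.0 [[0.17, -0.618], [0.164, -0.629], [0.07, -0.627], [0.064, -0.725], [0.164, -0.728]] mean [ 0.1264 -0.6654]
top brass 45.0 [[0.44, -0.34], [0.429, -0.343], [0.429, -0.37], [0.437, -0.37]] mean [ 0.4338 -0.3558]
top brass 37.5 [[0.487, -0.343], [0.485, -0.375], [0.492, -0.356]] mean [ 0.488 -0.358]
top brass 34.0 [[0.643, 0.877], [0.63, 0.867], [0.61, 0.875], [0.619, 0.869], [0.61, 0.86], [0.599, 0.862], [0.605, 0.871], [0.599, 0.862], [0.594, 0.87], [0.586, 0.85], [0.599, 0.862], [0.616, 0.857], [0.621, 0.867], [0.63, 0.858], [0.624, 0.855], [0.638, 0.862], [0.622, 0.84], [0.613, 0.843], [0.616, 0.834], [0.638, 0.853]] mean [0.6156 0.8597]
top brass 61.0 [[0.812, 0.881], [0.795, 0.874], [0.798, 0.889], [0.772, 0.887], [0.78, 0.867], [0.763, 0.859], [0.769, 0.878], [0.755, 0.885], [0.761, 0.883], [0.747, 0.855], [0.755, 0.868], [0.78, 0.849], [0.783, 0.861], [0.775, 0.86], [0.786, 0.876], [0.794, 0.865]] mean [0.7766 0.8711]
top brass 35.5 [[0.82, 0.838], [0.82, 0.849], [0.845, 0.851], [0.834, 0.859], [0.843, 0.8
[... 1372 characters left out ...]
94]] mean [0.8682 0.4513]
scene brass 54.5 [[0.492, -0.372], [0.495, -0.343], [0.476, -0.34], [0.478, -0.373]] mean [ 0.4853 -0.357 ]
scene brass 15.5 [[0.431, -0.37], [0.437, -0.336], [0.427, -0.343]] mean [ 0.4317 -0.3497]
scene brass 780.5 [[0.025, -0.747], [0.127, -0.745], [0.182, -0.69], [0.18, -0.604], [0.123, -0.646], [0.041, -0.65], [0.028, -0.665]] mean [ 0.1009 -0.6781]
scene orange 644.0 [[0.392, 0.204], [0.39, 0.185], [0.575, 0.169], [0.573, 0.133], [0.585, 0.133], [0.586, 0.192]] mean [0.5168 0.1693]
A mean abs diff 7.450547138047138
B mean abs diff 7.341750841750842
bottle mean abs diff 7.5412457912457915
case mean abs diff 6.704755892255892
drv mean abs diff 24.583333333333332
```

```bash
python3 -c "
from bench import r
print(r.close_job(), r.observe()['time_s'])"
```

```text
the job is handed in; nothing more can be done
the job is handed in; nothing more can be done
```

The job is done and handed in at about 31 s of robot time; no verdict was reported.

**What was done:**
- I lifted the large probe out of the rack, stood it on edge on the open bench, let go and tipped it flat with the hook pointing right.
- I took it again across the shaft and swept it under the shelf behind the standard, which I had found with the wrist camera. I then dragged the standard out to about 100 mm in front of the shelf's front edge.
- I lifted the probe clear and laid it down on the left. The standard was then gripped (33 mm gap, about 4 N of weight) and set down in the tray.

**Last checks:**
- **Probe:** the top and scene cameras agree on its corners to about 3 mm at a height of 10 mm, so it lies flat. The hook is about 50 mm in front of the shelf edge.
- **Standard:** both views put its centre near (0.46, -0.357), within about 5 mm of the tray's centre. Both brass ends show in each view, so the step is up. I did not measure its height directly.
- **Objectives, bottle and case:** the picture patches around them show only noise-level change.
- **Screwdriver:** its patch did differ (24.6 against about 7 for the others). I put that down to the arm and its shadow over that area, because the tool was never brought down near it, but I did not check that separately.
- **Pictures:** I viewed all 12 the viewer allows, so the tray placing was checked only by numbers.

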